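Load the take-up spool on the rewind stand

TASK

Take the bare spindle out of the rewind stand by its black grip, push its tapered end gently through the bore of the empty spool lying in the wooden cradle until the spindle's collar sits flush against the spool, and use the spindle to lift the spool out. Carry it back and lay the spindle down in both notches of the stand, still with the spool flush against the collar, and let go. Handle the spool only with the spindle, never press hard on it, and leave the other things on the table where they are.

Things in the scene. Friction and masses are not known exactly. Their poses are not given: they have to be found in the camera images.
- spindle: Steel spindle, 154 mm long, 80 g, lying level in the stand's notches, tip away from the robot. Origin: on its axis, at the collar face that looks to the tip; x axis along it to the tip, z up. The collar, 22 mm in diameter, fills x -4 to 0 mm; the rod, 10 mm in diameter, runs from x -44 to 64 mm.
- grip (a point): Centre of the spindle's black plastic grip block, on the axis at x = -62 mm of the spindle: 36 mm long, 14 wide (y), 18 high (z), with free space round it. Axes as the spindle's.
- tip (a point): End of the spindle, on its axis at x = 74.5 mm of the spindle. The nose tapers over the last 10.5 mm to 3.6 mm in diameter. Axes as the spindle's.
- spool: Empty grey plastic spool, 130 g, 40 mm long over two flanges 60 mm in diameter, hub 28 mm, lying on its rims in the cradle's trough. Origin: middle of the bore; x axis along the level bore, away from the robot; flange faces at x -20 and +20 mm. Bore 14 mm in diameter, right through. It may be pressed with at most 18 N in all, the ball included.
- ball (a point): In the middle of the bore: a sprung 10 mm steel ball standing 6 mm out of the upper wall. The spindle pushes it aside and it rubs with 2 to 5 N of drag, more than the spool's friction in the trough: so the spindle drags the spool along to the cradle's end stop, and only then slides on through until its collar meets the flange, where the force rises steeply.
- cradle: Fixed wooden V trough, 100 mm long, 78 wide, 42 high. Origin: centre of the underside; x axis along it, away from the robot. Spool bore axis: y = 0, 55 mm up; spool centre near x = -25 mm. Behind the spool a steel fork (end stop) is clamped across; the spindle passes between its prongs, 32 mm apart. Its place varies and is not measured: 6 to 37 mm of free gap to the spool.
- stand: Fixed rewind stand: grey base plate with two upright aluminium plates, 6 mm thick, at x = -16 and +54 mm, each with a 90 degree V notch open at the top, about 35 mm wide there. Origin: on the table under the seated spindle's origin; x axis along the seated spindle, away from the robot. Collar between the plates, grip outside on the robot's side; 7 mm of play along x either way.
- seat (a point): Fixed point on the stand, 50 mm above its origin: where the spindle's origin lies when seated in both notches. Axes as the stand's.
- loupe: Bystander: small black loupe, 42 mm in diameter, 34 mm high, standing; origin centre of underside.
- strip_tin: Bystander: round dark green tin, 64 mm in diameter, 23 mm high; origin centre of underside.
- book_weight: Bystander: round grey steel weight with a knob, 47 mm in diameter, 41 mm high; origin centre of underside.
Not all that is in view belongs to the job. There is more than one size of the spindle; the job needs the middle-sized.

How it is judged:
By the outcome, as a careful person would: the job done as asked, in the order asked, and still so for the second after the job is handed in, with the robot touching nothing.
It also fails if it takes over 58 s, if anything falls off the work surface, if the arm or the gripper's body presses on something with over 40 N, if the wrist force passes 120 N, or if a joint passes its speed limit or range.

ROBOT

A 7-joint arm with a two-finger parallel gripper is mounted at the origin on a cart in front of the work surface, level with it; the furniture and walls round the work are solid. World frame = base frame: x ahead of the robot, y to its left, z up, the work surface at z = 0. Lengths are in m, angles in rad, forces in N, time in s.
With the tool pointing down it reaches from about 0.4 to 0.875 m from the base axis. Payload 19.3 kg.
Tool frame: the origin (TCP) lies midway between the tips of the shut fingers; the grasp point (between the pads) lies 19 mm behind it; x points along the fingers, y is the direction in which the jaws open and shut, and the axes are right-handed (so a half turn about x gives the same grasp; the last joint's range is limited). The gripper opens to 85 mm and grips with 20 to 120 N. Pads are 22 mm wide; open, the fingers measure 114 mm over their backs; the gripper's body (76 mm by 85 mm) begins 54 mm behind the grasp point. The pads swing forward as they close: fully open they stand 13 mm farther back than shut.
Start: joints at [-1.243, 0.521, -0.036, 1.599, 0.021, 1.021, -0.113], TCP at [0.242, 0.576, 0.231] pointing down, gripper open.
Joint ranges: [-2.91, 2.91], [-0.3, 2.13], [-1.5, 1.42], [0.17, 2.43], [-1.26, 4.41], [0.16, 1.93], [-2.52, 2.52]. Speed limits (rad/s): [1.89, 1.89, 2.39, 2.39, 3.01, 3.01, 3.01].

INTERFACE

Orientations are given as [roll, pitch, yaw] about the fixed x, y, z axes, in that order (R = Rz(yaw) Ry(pitch) Rx(roll)).
In Python, from workcell import telemetry, vision, workorder gives the robot as it stands. The module is installed in compiled form; this text tells all that it offers.
- The arm moves only by the tool play_rows, never from a script. Its argument "deltas" is a list of rows, each a list of 7 numbers: the shift along the world's x, y, z in mm, then the turn, a rotation vector about the world's x, y, z in degrees, then the finger opening in mm, from 0 to 85.4. In form: [[x, y, z, wx, wy, wz, jaw], ...]. A call has 1 to 8 rows; each row shifts and turns the commanded pose from where the row before left it; what a row does not reach is not made up. A row lasts 1/8 s, in which the tool goes at most 62.5 mm and 10.7 degrees, less where a joint would pass 70% of its speed; a pose out of reach is approached as far as the arm can. A call with a gripper value outside its range is refused whole. The fingers move at their own pace and stop on an object; "grip_force" is the grip in N (left out, the last holds). Time passes only in rows, so rows that do not move let the fingers close. It gives the time, the measured TCP pose, the force and the opening at its end, in the units of the state.
- telemetry.observe(): the state, without advancing time (a new reading comes with each control period).
- vision.grab_frame(name): name is "side" or "top"; returns the picture (400x640x3 uint8, red, green, blue); there is no depth.
- vision.camera_info(name): a dict with "mtx" (3x3 intrinsics, pixels), "rvec" (rotation vector, rad) and "tvec" (3), from world to camera coordinates, as OpenCV has them. Camera axes: x right, y down, z forward; pixel columns grow to the right and rows downward; lengths in m; the calibration is good to about 2 mm. A picture is of the moment at which its call begins. camera_info takes no time and is no camera call.
- workorder.job_done(): hands the job in, once; it reports no verdict.
The state is a dict: "clock": time; "qpos": joint angles; "qd": joint speeds; "joint_efforts": joint torques, N m; "position": TCP position; "tool_rot": TCP orientation; "force": force on the tool from outside, world axes, zero at the start; "moment": the same for the moment, N m; "grip_width": finger opening in m.
Only numpy, scipy, OpenCV 4.12 (cv2) and the standard library are available. Lean on these libraries where they do the work, as an engineer would, in place of code of your own. Each camera call takes 0.05 s, during which the arm holds its last target. There are 200 camera calls.

## Working session

There is one attempt and no reset: what is moved stays moved. The work goes in short steps, Python scripts to look and compute and a tool call to move; the robot and the scene stay as the last step left them, time stands still between calls to the robot, and variables do not carry over. Pictures are saved under pics/ and viewed, about 8 in all and at most 12, crops included, and the job is handed in when it is done.

Besides the shell and the picture viewer there is one more tool, called after ">>>" as name(argument=value, ...), one argument or row to a line, values as JSON. play_rows: Moves the arm, as the interface text tells. Its arguments: {"type":"object","properties":{"deltas":{"type":"array","items":{"type":"array","items":{"type":"number"}}},"grip_force":{"type":"number"}},"required":["deltas"]}

```bash
mkdir -p pics; python3 - <<'E'
from workcell import telemetry, vision, workorder
import cv2,numpy as np
for n in("side","top"):
    im=vision.grab_frame(n); cv2.imwrite(f"pics/{n}0.png",im[:,:,::-1])
    c=vision.camera_info(n); R=cv2.Rodrigues(np.array(c["rvec"]))[0]
    print(n,c["mtx"],"pos",-R.T@np.array(c["tvec"]).ravel(),"fwd",R[2])
print(telemetry.observe())
E
```

```text
side [[406.72241075   0.         313.63768585]
 [  0.         406.72241075 200.93295254]
 [  0.           0.           1.        ]] pos [0.15897326 0.93767116 0.52685242] fwd [ 0.3401673  -0.84475282 -0.413133  ]
top [[397.02875932   0.         321.56875309]
 [  0.         397.02875932 194.33146096]
 [  0.           0.           1.        ]] pos [ 0.44490124 -0.0046199   1.37509256] fwd [ 0.07527149  0.00416207 -0.99715439]
{'clock': 0.1, 'qpos': array([-1.24319839,  0.52195773, -0.03634329,  1.59994948,  0.02117032,
        1.021117  , -0.11279708]), 'qd': array([ 0.00065677, -0.00154035,  0.00159181,  0.00016537,  0.00045586,
        0.00071812, -0.00036411]), 'joint_efforts': array([ 1.93321328e-03, -9.28498507e+01,  1.98380649e+00, -3.70529222e+01,
        1.82239129e-02,  5.27919809e-03,  5.87448221e-05]), 'position': array([0.24201378, 0.57590463, 0.23078158]), 'tool_rot': array([-1.53167702,  1.56974816, -1.92948481]), 'force': array([ 0.62829785, -1.08289301, -0.56455197]), 'moment': array([-0.04354216,  0.01180975, -0.00582068]), 'grip_width': 0.08572793208572696}
```

View pics/top0.png

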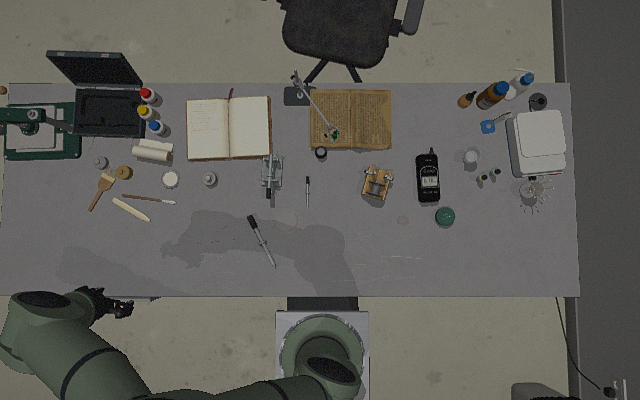

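View pics/side0.png

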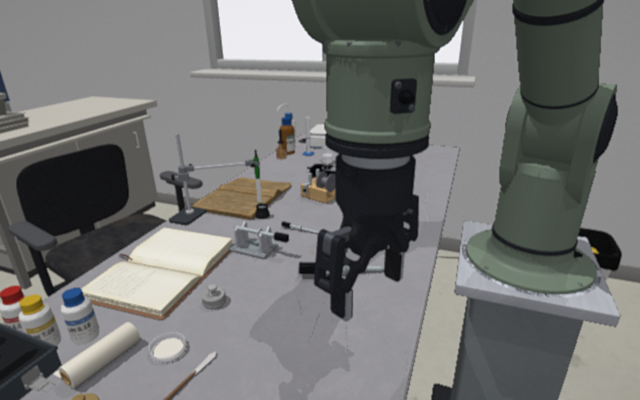

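```bash
python3 - <<'E'
import cv2,numpy as np
t=cv2.imread("pics/top0.png"); s=cv2.imread("pics/side0.png")
a=cv2.resize(t[145:210,250:290],None,fx=9,fy=9,interpolation=cv2.INTER_CUBIC)
b=cv2.resize(t[145:210,355:400],None,fx=9,fy=9,interpolation=cv2.INTER_CUBIC)
cv2.imwrite("pics/c1.png",np.hstack([a,b]))
a=cv2.resize(s[215:265,225:325],None,fx=8,fy=8,interpolation=cv2.INTER_CUBIC)
b=cv2.resize(s[160:210,280:380],None,fx=8,fy=8,interpolation=cv2.INTER_CUBIC)
cv2.imwrite("pics/c2.png",np.vstack([a,b])[:600] if 0 else cv2.resize(np.vstack([a,b]),(600,600)))
E
```

```text
(no output)
```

View pics/c1.png

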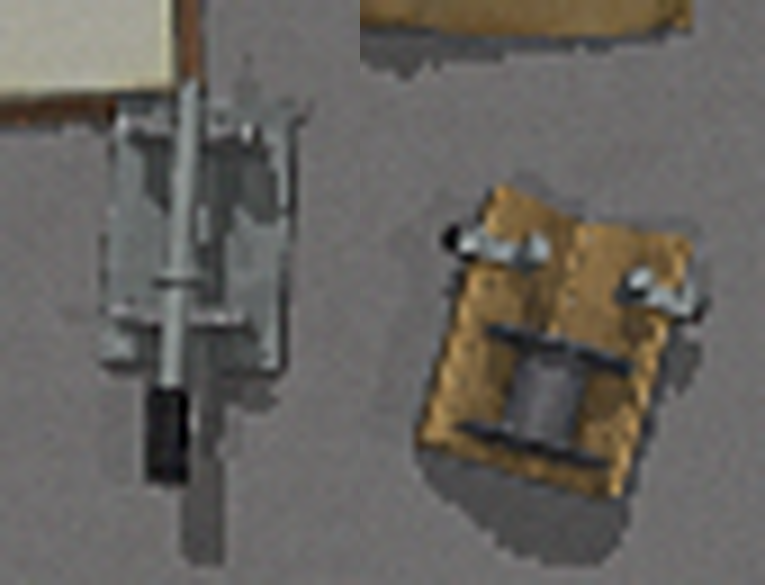

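View pics/c2.png

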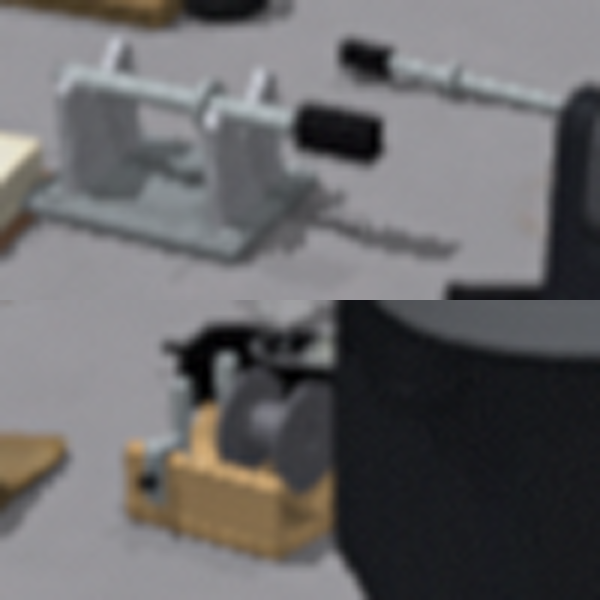

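```bash
cat > h.py <<'E'
import cv2,numpy as np
from workcell import telemetry,vision
def cam(n):
    c=vision.camera_info(n); return np.array(c["mtx"]),cv2.Rodrigues(np.array(c["rvec"]))[0],np.array(c["tvec"]).ravel()
def back(n,uv,z):
    K,R,t=cam(n); d=R.T@np.linalg.inv(K)@np.array([uv[0],uv[1],1.]); C=-R.T@t
    return C+d*(z-C[2])/d[2]
def proj(n,P):
    K,R,t=cam(n); q=(np.atleast_2d(P)@R.T+t)@K.T; return q[:,:2]/q[:,2:]
def uncrop(p,x0,y0,s): return [(p[0]+.5)/s-.5+x0,(p[1]+.5)/s-.5+y0]
E
python3 - <<'E'
from h import *
np.set_printoptions(precision=4,suppress=True)
for nm,p,z in [("gripnear",(167,483),.055),("gripfar",(170,388),.055),("collar",(180,277),.058),("tip",(189,85),.050)]:
    print(nm,back("top",uncrop(p,250,145,9),z))
C=[back("top",uncrop((x-360,y),355,145,9),.042) for x,y in[(500,188),(692,238),(615,497),(418,445)]]
for c in C: print("corner",c)
m=np.mean(C,0); d=(C[0]+C[1]-C[2]-C[3])/2; print("cradle",m,np.linalg.norm(d),np.linalg.norm(C[0]-C[1]),np.linalg.norm(C[3]-C[2]),np.degrees(np.arctan2(d[1],d[0])))
for nm,a,b in[("far",(488,328),(632,370)),("near",(458,428),(608,465))]:
    A,B=[back("top",uncrop((p[0]-360,p[1]),355,145,9),.060) for p in(a,b)]
    print(nm,A,B,(A+B)/2,np.linalg.norm(A-B),np.degrees(np.arctan2((A-B)[1],(A-B)[0]))-90)
E
```

```text
gripnear [0.5315 0.1791 0.055 ]
gripfar [0.5669 0.1784 0.055 ]
collar [0.6079 0.1747 0.058 ]
tip [0.6814 0.1731 0.05  ]
corner [ 0.6436 -0.1633  0.042 ]
corner [ 0.6246 -0.2352  0.042 ]
corner [ 0.5272 -0.2052  0.042 ]
corner [ 0.5467 -0.1318  0.042 ]
cradle [ 0.5855 -0.1839  0.042 ] 0.10192939557713787 0.07435441559270878 0.07595330265430565 -17.554301714818287
far [ 0.5887 -0.1563  0.06  ] [ 0.5731 -0.2093  0.06  ] [ 0.5809 -0.1828  0.06  ] 0.055289361431539535 -16.389146481132272
near [ 0.5516 -0.1449  0.06  ] [ 0.5379 -0.2     0.06  ] [ 0.5447 -0.1725  0.06  ] 0.05684652639117283 -13.925399175255691
```

```bash
python3 - <<'E'
from h import *
from scipy.spatial.transform import Rotation as Ro
np.set_printoptions(precision=4,suppress=True)
g=cv2.imread("pics/top0.png").astype(float).mean(2)
P=[]
for r in range(189,198):
    w=np.clip(70-g[r,262:274],0,None); u=(w*np.arange(262,274)).sum()/w.sum(); P.append(back("top",(u,r),.055))
for r in range(158,186):
    a=g[r,262:276]; c=np.argmax(a); 
    if 1<=c<=12: 
        k=262+c+.5*(a[c-1]-a[c+1])/(a[c-1]-2*a[c]+a[c+1]); p=back("top",(k,r),.055); P.append(p)
P=np.array(P); print(P[:,:2].T)
i=abs(P[:,1]-.1765)<.006; f=np.polyfit(P[i,0],P[i,1],1)
for _ in range(3):
    res=P[:,1]-np.polyval(f,P[:,0]); i=abs(res)<.0015; f=np.polyfit(P[i,0],P[i,1],1)
print(f,np.degrees(np.arctan(f[0])),i.sum(),[np.polyval(f,x) for x in(.546,.605)])
o=telemetry.observe(); print(Ro.from_euler("xyz",o["tool_rot"]).as_matrix(),o["position"])
print("grip rows", g[183:203,266:271].min(1))
hsv=cv2.cvtColor(cv2.imread("pics/top0.png"),cv2.COLOR_BGR2HSV)
m=((hsv[...,1]>75)&(hsv[...,0]>8)&(hsv[...,0]<28)).astype(np.uint8); m[:160]=0; m[:,:358]=0; m[:,400:]=0; m[206:]=0
pts=np.array([back("top",(u,v),.042)[:2] for v,u in zip(*np.nonzero(m))],np.float32)
print(cv2.minAreaRect(pts*1000))
E
```

```text
[[0.5624 0.559  0.5557 0.5523 0.549  0.5456 0.5423 0.5389 0.5356 0.6669
  0.6635 0.6601 0.6568 0.6534 0.65   0.6466 0.6432 0.6398 0.6364 0.6331
  0.6297 0.6263 0.6229 0.6196 0.6162 0.6128 0.6094 0.6027 0.5993 0.596
  0.5926 0.5892 0.5859 0.5825 0.5792 0.5758]
 [0.1782 0.1784 0.1774 0.1777 0.1772 0.1775 0.1785 0.1792 0.1789 0.197
  0.1977 0.1736 0.1736 0.1737 0.1741 0.1748 0.1747 0.1745 0.1747 0.175
  0.1754 0.1754 0.1761 0.1762 0.1763 0.1764 0.177  0.177  0.1776 0.1978
  0.1601 0.1776 0.1777 0.1971 0.1783 0.1784]]
[-0.0395  0.2002] -2.2610653983491207 31 [np.float64(0.17865636685296307), np.float64(0.17632683833247367)]
[[-0.0004  0.3874  0.9219]
 [-0.001   0.9219 -0.3874]
 [-1.     -0.001   0.    ]] [0.242  0.5759 0.2308]
grip rows [58.6667 69.3333 57.6667 66.6667 67.3333 18.      0.      0.     12.3333
  5.      0.      7.6667 31.     30.     14.3333 28.3333 81.6667 78.3333
 73.     74.    ]
((585.1348266601562, -182.5140380859375), (79.38157653808594, 102.917724609375), 73.49818420410156)
```

>>> play_rows(
  deltas=[
    [26,-34,0,0,0,2,85],
    [26,-34,0,0,0,2,85],
    [26,-34,0,0,0,2,85],
    [26,-34,0,0,0,2,85],
    [26,-34,0,0,0,2,85],
    [26,-34,0,0,0,2,85],
    [26,-34,0,0,0,2,85],
    [26,-34,0,0,0,2,85],
  ],
)

```text
clock: 1.1
position: [0.4508, 0.3029, 0.2311]
tool_rot: [-2.282, 1.57, -2.4]
force: [0.5, 0.5, 0.6]
grip_width: 0.0852
```

>>> play_rows(
  deltas=[
    [26,-34,0,0,0,2,60],
    [26,-34,0,0,0,2.5,50],
    [26,-34,-30,0,0,0,40],
    [20,-24,-30,0,0,0,40],
    [0,0,-20,0,0,0,40],
    [0,0,0,0,0,0,40],
    [0,0,0,0,0,0,40],
  ],
)

```text
clock: 1.98
position: [0.5483, 0.1787, 0.1521]
tool_rot: [0.586, 1.57, 0.546]
force: [0.4, -0.1, 1.4]
grip_width: 0.04
```

```bash
python3 - <<'E'
from h import *
from scipy.spatial.transform import Rotation as Ro
np.set_printoptions(precision=4,suppress=True)
o=telemetry.observe(); print(o["clock"],Ro.from_euler("xyz",o["tool_rot"]).as_matrix(),o["position"],o["force"],o["grip_width"],o["qpos"])
im=vision.grab_frame("top"); cv2.imwrite("pics/top1.png",im[:,:,::-1])
s=vision.grab_frame("side"); cv2.imwrite("pics/side1.png",s[:,:,::-1])
a=cv2.resize(s[150:270,200:350],(800,640),interpolation=cv2.INTER_CUBIC)[:600,:,::-1]
cv2.imwrite("pics/c3.png",a)
E
```

```text
1.975 [[ 0.0006  0.0394  0.9992]
 [ 0.0004  0.9992 -0.0394]
 [-1.      0.0004  0.0006]] [0.5483 0.1787 0.1521] [ 0.4203 -0.0994  1.3902] 0.03999134247216483 [-0.4073  0.541  -0.0147  1.8043  0.0105  0.7958  1.1041]
```

View pics/c3.png

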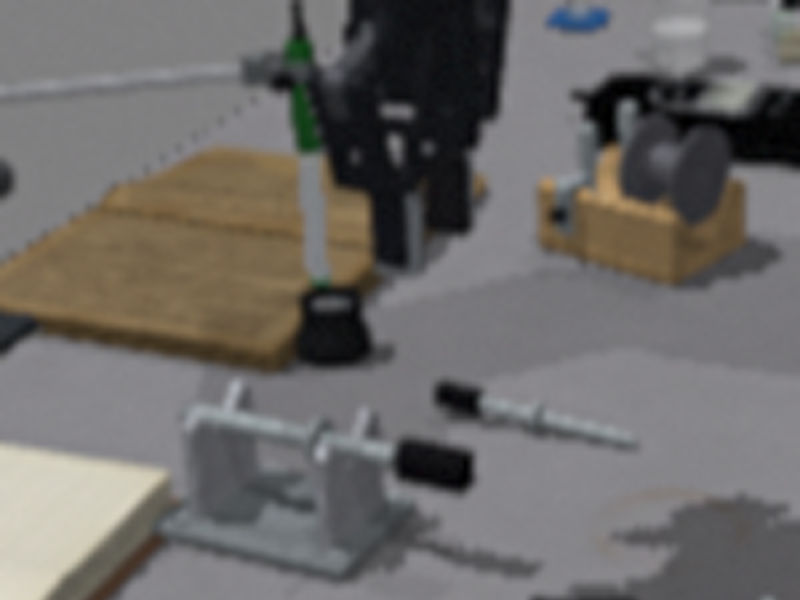

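```bash
python3 - <<'E'
from h import *
np.set_printoptions(precision=4,suppress=True)
f=lambda P:(proj("side",P)-[200,150]+.5)*16/3-.5
print("tcp",f([.548,.179,.152]),"grip",f([.548,.1785,.05]))
c=np.array([.548,.1785,.05]);d=np.array([np.cos(np.radians(-2.26)),np.sin(np.radians(-2.26)),0])
print("gripends/collar/tip",f([c-.018*d,c+.018*d,c+.06*d,c+.1365*d]))
# spool predicted rims
y=np.radians(-16.5);ax=np.array([np.cos(y),np.sin(y),0]);la=np.array([-np.sin(y),np.cos(y),0])
s=np.array([.5628,-.1777,.055])
for e in(-.02,.02):
    t=np.linspace(0,2*np.pi,73); q=f([s+e*ax+.03*(np.cos(a)*la+np.sin(a)*np.array([0,0,1])) for a in t]); print(e,"box",q.min(0),q.max(0))
for L in(-.05,.05):
  for W in(-.039,.039):
    for z in (0,.042):print(L,W,z,f([.585,-.1835,z]+L*ax+W*la))
E
```

```text
tcp [[426.7072 255.8207]] grip [[439.6654 463.7063]]
gripends/collar/tip [[475.5816 471.0692]
 [404.2428 456.4446]
 [323.454  439.8828]
 [182.6733 411.0226]]
-0.02 box [674.6878 126.7763] [734.7126 227.5032]
0.02 box [619.3683 113.1412] [680.1646 212.2141]
-0.05 -0.039 0 [[751.8094 245.1095]]
-0.05 -0.039 0.042 [[752.3176 180.5164]]
-0.05 0.039 0 [[675.2688 289.3597]]
-0.05 0.039 0.042 [[674.7255 222.4804]]
0.05 -0.039 0 [[620.5796 208.2741]]
0.05 -0.039 0.042 [[619.3778 145.9186]]
0.05 0.039 0 [[541.7728 249.048 ]]
0.05 0.039 0.042 [[539.4616 184.5561]]
```

>>> play_rows(
  deltas=[
    [1,0,-30,0,0,0,40],
    [0,0,-30,0,0,0,40],
    [0,0,-30,0,0,0,40],
    [0,0,-20,0,0,0,40],
    [0,0,-11,0,0,0,40],
    [0,0,0,0,0,0,30],
    [0,0,0,0,0,0,24],
    [0,0,0,0,0,0,19],
  ],
  grip_force=40,
)

```text
clock: 3.08
position: [0.5495, 0.1784, 0.0311]
tool_rot: [0.424, 1.57, 0.384]
force: [0.9, 0.0, -0.5]
grip_width: 0.0191
```

>>> play_rows(
  deltas=[
    [0,0,0,0,0,0,16],
    [0,0,0,0,0,0,10],
    [0,0,0,0,0,0,8],
    [0,0,0,0,0,0,8],
  ],
  grip_force=40,
)

```text
clock: 3.58
position: [0.5494, 0.1785, 0.0305]
tool_rot: [0.628, 1.57, 0.588]
force: [-0.3, 3.0, 5.8]
grip_width: 0.0132
```

>>> play_rows(
  deltas=[
    [0,0,0,0,0,0,8],
    [0,0,5,0,0,0,8],
    [0,0,15,0,0,0,8],
    [0,0,25,0,0,0,8],
    [0,0,25,0,0,0,8],
    [0,0,25,0,0,0,8],
    [0,0,15,0,0,0,8],
    [0,0,0,0,0,0,8],
  ],
  grip_force=80,
)

```text
clock: 4.58
position: [0.5495, 0.1782, 0.1413]
tool_rot: [0.383, 1.569, 0.343]
force: [0.1, 0.8, -1.0]
grip_width: 0.0129
```

>>> play_rows(
  deltas=[
    [-20,0,0,0,0,0,8],
    [-30,0,0,0,0,0,8],
    [-30,-10,0,0,0,0,8],
    [-30,-20,0,0,0,0,8],
    [-10,-30,0,0,0,-1,8],
    [0,-30,0,0,0,-2,8],
    [0,-30,0,0,0,-2,8],
    [0,-30,0,0,0,-2,8],
  ],
)

```text
clock: 5.58
position: [0.4286, 0.0271, 0.1396]
tool_rot: [-2.721, 1.57, -2.884]
force: [1.1, 0.6, -0.5]
grip_width: 0.0125
```

>>> play_rows(
  deltas=[
    [0,-30,0,0,0,-2,8],
    [0,-30,0,0,0,-2,8],
    [0,-30,0,0,0,-2,8],
    [0,-30,0,0,0,-1.2,8],
    [-6,-24,0,0,0,0,8],
    [-10,-15,0,0,0,0,8],
    [-10,0,0,0,0,0,8],
    [0,0,0,0,0,0,8],
  ],
)

```text
clock: 6.58
position: [0.4024, -0.1303, 0.14]
tool_rot: [-3.135, 1.57, 2.86]
force: [0.1, 0.1, -0.7]
grip_width: 0.0126
```

```bash
python3 - <<'E'
from h import *
from scipy.spatial.transform import Rotation as Ro
np.set_printoptions(precision=4,suppress=True)
o=telemetry.observe(); print(o["clock"],Ro.from_euler("xyz",o["tool_rot"]).as_matrix(),o["position"],o["force"],o["moment"],o["grip_width"])
t=vision.grab_frame("top"); cv2.imwrite("pics/top2.png",t[:,:,::-1])
s=vision.grab_frame("side"); cv2.imwrite("pics/side2.png",s[:,:,::-1])
a=cv2.resize(t[155:235,340:400],(450,600),interpolation=cv2.INTER_CUBIC)
b=cv2.resize(s[140:215,305:380],(350,350),interpolation=cv2.INTER_CUBIC)
b=cv2.copyMakeBorder(b,0,250,0,0,cv2.BORDER_CONSTANT)
cv2.imwrite("pics/c4.png",np.hstack([a,b])[:,:,::-1])
E
```

```text
6.575 [[-0.001   0.2839  0.9589]
 [ 0.0003  0.9589 -0.2839]
 [-1.     -0.     -0.0011]] [ 0.4024 -0.1303  0.14  ] [ 0.0715  0.0984 -0.6632] [-0.0109  0.0043 -0.0374] 0.012551590699037142
```

View pics/c4.png

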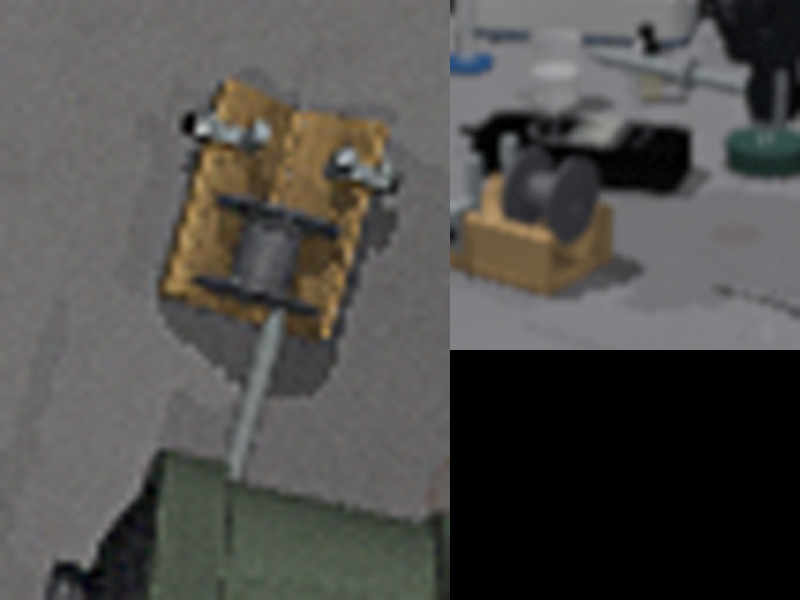

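```bash
python3 - <<'E'
from h import *
np.set_printoptions(precision=4,suppress=True)
t=cv2.imread("pics/top2.png").astype(float).mean(2)
P=[]
for r in range(197,217):
    c0=340+(281-(r-155)*7.5+153-(0))*0  # unused
    uc=340+(281+(236-281)*(((r-155+.5)*7.5)-308)/(475-308))/7.5
    lo=int(round(uc))-4; a=t[r,lo:lo+9]; w=np.clip(a-100,0,None)
    w=np.clip(a-np.median(np.r_[a[:2],a[-2:]])-12,0,None)
    P.append(back("top",((w*np.arange(lo,lo+9)).sum()/w.sum(),r),.161))
P=np.array(P); f=np.polyfit(P[:,0],P[:,1],1); print("rod yaw",np.degrees(np.arctan(f[0])),"rms",np.std(P[:,1]-np.polyval(f,P[:,0])))
tip=back("top",uncrop((281,308),340,155,7.5),.159); print("tip",tip,np.polyval(f,tip[0]), "fit at grip x",np.polyval(f,.4024))
S={}
for nm,a,b in[("far",(217,199),(340,233)),("near",(193,280),(320,311))]:
    A,B=[back("top",uncrop(p,340,155,7.5),.058) for p in(a,b)]; S[nm]=(A+B)/2
    print(nm,S[nm],np.linalg.norm(A-B),np.degrees(np.arctan2((A-B)[1],(A-B)[0]))-90)
d=S["far"]-S["near"];print("axis yaw",np.degrees(np.arctan2(d[1],d[0])),np.linalg.norm(d))
# template: dark mask of spool both images, min-area
for im in("top0","top2"):
    I=cv2.imread(f"pics/{im}.png"); h=cv2.cvtColor(I,cv2.COLOR_BGR2HSV); 
    m=((h[...,1]<60)&(h[...,2]<95)).astype(np.uint8); mm=np.zeros_like(m); 
    poly=np.array([[369,178],[389,183],[384,201],[362,196]]);cv2.fillPoly(mm,[poly],1); m&=mm
    if im=="top2": m[196:]=0
    pts=np.array([back("top",(u,v),.058)[:2] for v,u in zip(*np.nonzero(m))],np.float32)*1000
    print(im,len(pts),pts.mean(0),cv2.minAreaRect(pts))
f2=lambda P:(proj("side",P)-[305,140]+.5)*350/75-.5+[450,0]
y=np.radians(-16.5);ax=np.array([np.cos(y),np.sin(y),0]);g=np.array([.4024,-.1303,.159])
print("side pred tip,collar,gripfar",f2([g+k*ax for k in(.1365,.06,.018)]))
E
```

```text
rod yaw -15.229484090992246 rms 0.001051362313330902
tip [ 0.5327 -0.1698  0.159 ] -0.1676057527158149 fit at grip x -0.13212734657865385
far [ 0.581  -0.1828  0.058 ] 0.05653527494865434 -15.572657944760863
near [ 0.5456 -0.1727  0.058 ] 0.05781284091913261 -13.785962209580774
axis yaw -15.91699101336405 0.036835003287483604
top0 181 [ 556.5734 -180.7032] ((559.890625, -178.5025634765625), (79.54481506347656, 63.92879867553711), 76.95745849609375)
top2 139 [ 563.7913 -181.782 ] ((565.51953125, -178.66180419921875), (46.79773712158203, 90.21273040771484), 0.008682649582624435)
side pred tip,collar,gripfar [[590.5115  54.3173]
 [691.967   75.4315]
 [750.9252  87.7014]]
```

```bash
cat >> h.py <<'E'
from scipy.optimize import minimize
from scipy.ndimage import map_coordinates,gaussian_filter
def linefit(g,a,b,sign=1,ext=0.,s=.7):
    """refine endpoints (perpendicular shifts only) so that mean intensity along line is max (sign=1)/min"""
    G=gaussian_filter(g,s);a=np.array(a,float);b=np.array(b,float);d=(b-a)/np.linalg.norm(b-a);n=np.array([-d[1],d[0]])
    def q(x):
        A=a+x[0]*n;B=b+x[1]*n;k=np.linspace(0,1,80)[:,None];p=A+(B-A)*k
        return -sign*map_coordinates(G,[p[:,1],p[:,0]],order=3).mean()
    r=min((minimize(q,[i,j],method="Nelder-Mead") for i in(-1,0,1) for j in(-1,0,1)),key=lambda r:r.fun)
    return a+r.x[0]*n,b+r.x[1]*n,r.x
E
python3 - <<'E'
from h import *
np.set_printoptions(precision=4,suppress=True)
t=cv2.imread("pics/top2.png").astype(float).mean(2); s=cv2.imread("pics/side2.png").astype(float).mean(2)
y=np.radians(-16.5);ax=np.array([np.cos(y),np.sin(y),0]);g=np.array([.4024,-.1303,.159])
pt=[g+.128*ax,g+.072*ax]
for n,im in(("top",t),("side",s)):
    a,b=proj(n,pt); A,B,x=linefit(im,a,b); print(n,a,b,"perp shift px (tip,collar)",x)
    print("  delta",A-a,B-b)
    if n=="top":
        W=[back(n,A,.161),back(n,B,.161)];d=W[0]-W[1];print("yaw",np.degrees(np.arctan2(d[1],d[0])),W, "ref",pt)
b=s[168:198,320:345] if 0 else s[165:195,400-90:400-55]
b=cv2.imread("pics/side2.png")[168:198,310:345].astype(float)
b=np.clip((b-30)*2.2,0,255).astype(np.uint8)
a=np.clip((cv2.imread("pics/top2.png")[175:205,358:393].astype(float)-20)*1.8,0,255).astype(np.uint8)
cv2.imwrite("pics/c5.png",np.hstack([cv2.resize(k,(400,343),interpolation=cv2.INTER_CUBIC) for k in(b,a)]))
E
```

```text
top [376.0392 198.1003] [371.0081 215.6219] perp shift px (tip,collar) [ 0.0458 -0.0656]
  delta [-0.044  -0.0126] [0.0631 0.0181]
yaw -16.152154341256022 [array([ 0.525 , -0.1663,  0.161 ]), array([ 0.4713, -0.1507,  0.161 ])] ref [array([ 0.5251, -0.1667,  0.159 ]), array([ 0.4714, -0.1507,  0.159 ])]
side [337.0555 151.7333] [352.9412 155.0393] perp shift px (tip,collar) [-1.2757 -1.2433]
  delta [ 0.2599 -1.2489] [ 0.2533 -1.2172]
```

View pics/c5.png

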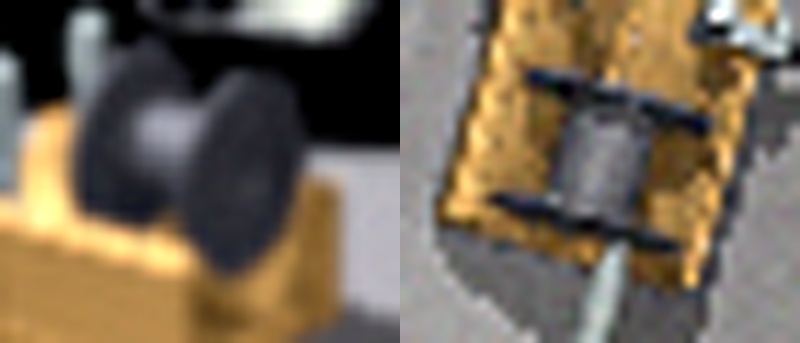

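```bash
cat > spool.py <<'E'
from h import *
def spoolfit(g,x0,zc=.055,half=.0185):
    G=gaussian_filter(g,.4)
    th=np.radians(np.linspace(8,172,60)); 
    def pts(x,r,th):
        y=np.radians(x[2]);ax=np.array([np.cos(y),np.sin(y),0]);la=np.array([-np.sin(y),np.cos(y),0])
        c=np.array([x[0]/1e3,x[1]/1e3,zc])
        return np.vstack([c+e*ax+r*(np.cos(th)[:,None]*la+np.sin(th)[:,None]*np.array([0,0,1])) for e in(-half,half)])
    def sm(P):
        p=proj("top",P);return map_coordinates(G,[p[:,1],p[:,0]],order=3)
    def q(x):
        ins=sm(pts(x,.029,th)).mean()
        out=np.mean([sm(pts(x,r,np.radians(np.r_[0:25:5,155:181:5]))).mean() for r in(.033,.035)])
        return ins-.3*out
    rs=[minimize(q,[x0[0]+a,x0[1]+b,x0[2]+c],method="Nelder-Mead") for a in(-3,0,3) for b in(-3,0,3) for c in(-2,2)]
    rs.sort(key=lambda r:r.fun); return rs
E
python3 - <<'E'
from spool import *
np.set_printoptions(precision=2,suppress=True)
for n in("top0","top2"):
    g=cv2.imread(f"pics/{n}.png").astype(float).mean(2)
    for r in spoolfit(g,[562.8,-177.7,-16])[:3]: print(n,r.x,r.fun)
E
```

```text
Traceback (most recent call last):
  File "spool.py", line 15, in spoolfit
    rs=[minimize(q,[x0[0]+a,x0[1]+b,x0[2]+c],method="Nelder-Mead") for a in(-3,0,3) for b in(-3,0,3) for c in(-2,2)]
        ~~~~~~~~^^^^^^^^^^^^^^^^^^^^^^^^^^^^^^^^^^^^^^^^^^^^^^^^^^
  File "spool.py", line 13, in q
    out=np.mean([sm(pts(x,r,np.radians(np.r_[0:25:5,155:181:5]))).mean() for r in(.033,.035)])
                 ~~^^^^^^^^^^^^^^^^^^^^^^^^^^^^^^^^^^^^^^^^^^^^^^
  File "spool.py", line 10, in sm
    p=proj("top",P);return map_coordinates(G,[p[:,1],p[:,0]],order=3)
  File "h.py", line 9, in proj
    K,R,t=cam(n); q=(np.atleast_2d(P)@R.T+t)@K.T; return q[:,:2]/q[:,2:]
          ~~~^^^
  File "h.py", line 4, in cam
    c=vision.camera_info(n); return np.array(c["mtx"]),cv2.Rodrigues(np.array(c["rvec"]))[0],np.array(c["tvec"]).ravel()
ValueError: time passes only in moves, steps and waits
```

Too many camera_info calls; I'll cache them.

```bash
sed -i 's/^def cam(n):/import functools\n@functools.lru_cache\ndef cam(n):/' h.py
python3 - <<'E'
from spool import *
np.set_printoptions(precision=2,suppress=True)
for n in("top0","top2"):
    g=cv2.imread(f"pics/{n}.png").astype(float).mean(2)
    for r in spoolfit(g,[562.8,-177.7,-16])[:3]: print(n,r.x,r.fun)
E
```

```text
top0 [ 560.33 -175.69  -16.62] 12.0017417197732
top0 [ 560.33 -175.69  -16.62] 12.00174171978474
top0 [ 560.33 -175.69  -16.62] 12.00174171981665
top2 [ 560.38 -175.86  -16.68] 12.733001329893913
top2 [ 560.38 -175.86  -16.68] 12.733001330115659
top2 [ 560.38 -175.86  -16.68] 12.7330013301737
```

>>> play_rows(
  deltas=[
    [-4,2.8,-15,0,0,-0.1,8],
    [0,0,-25,0,0,0,8],
    [0,0,-25,0,0,0,8],
    [0,0,-20,0,0,0,8],
    [0,0,-12,0,0,0,8],
    [0,0,-7.5,0,0,0,8],
    [0,0,0,0,0,0,8],
    [0,0,0,0,0,0,8],
  ],
)

```text
clock: 7.68
position: [0.3994, -0.1281, 0.0363]
tool_rot: [0.08, 1.57, -0.21]
force: [-0.1, 0.3, -0.9]
grip_width: 0.0126
```

```bash
python3 - <<'E'
from spool import *
from scipy.spatial.transform import Rotation as Ro
np.set_printoptions(precision=4,suppress=True)
o=telemetry.observe(); M=Ro.from_euler("xyz",o["tool_rot"]).as_matrix(); print(o["clock"],M,o["position"],o["force"])
T=vision.grab_frame("top")[:,:,::-1]; cv2.imwrite("pics/top3.png",T); S=vision.grab_frame("side")[:,:,::-1]; cv2.imwrite("pics/side3.png",S)
t=T.astype(float).mean(2);s=S.astype(float).mean(2)
ax=M[:,2]*[1,1,0];g=o["position"]+[0,0,.0195]
pt=[g+.128*ax,g+.075*ax]; print("pts",pt)
for n,im in(("top",t),("side",s)):
    a,b=proj(n,pt); A,B,x=linefit(im,a,b); print(n,a,b,x)
    if n=="top": W=[back(n,A,.057),back(n,B,.057)]; print(W)
print("spool",spoolfit(t,[560.4,-175.8,-16.6])[0].x)
a=cv2.resize(T[170:225,345:395],(400,440),interpolation=cv2.INTER_CUBIC)
b=cv2.resize(S[160:215,310:360],(400,440),interpolation=cv2.INTER_CUBIC)
cv2.imwrite("pics/c6.png",np.hstack([a,b]))
E
```

```text
7.675 [[ 0.0007  0.2856  0.9583]
 [-0.0002  0.9583 -0.2856]
 [-1.      0.0001  0.0008]] [ 0.3994 -0.1281  0.0363] [-0.0878  0.3369 -0.9456]
pts [array([ 0.5221, -0.1646,  0.0558]), array([ 0.4713, -0.1495,  0.0558])]
top [371.3206 201.0477] [366.8922 216.3352] [-0.0659  0.0451]
[array([ 0.522 , -0.1647,  0.057 ]), array([ 0.4713, -0.1492,  0.057 ])]
side [337.6575 184.2971] [352.1778 188.1297] [-1.2003 -1.0544]
spool [ 560.4284 -175.6879  -16.6441]
```

View pics/c6.png

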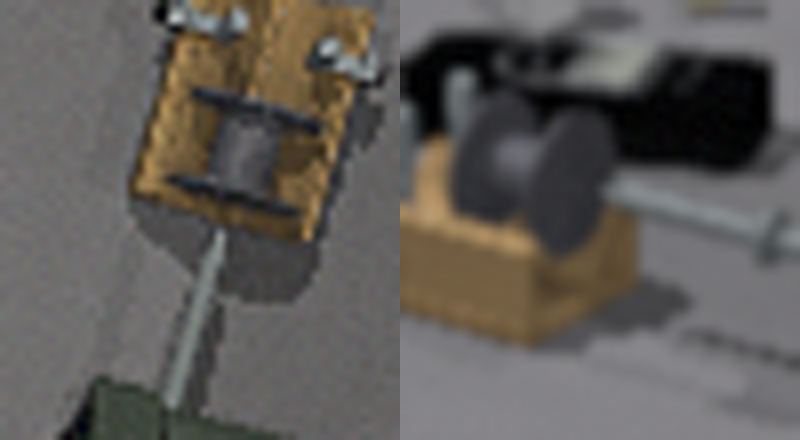

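>>> play_rows(
  deltas=[
    [4.8,-1.2,-0.5,0,0,0,8],
    [4.8,-1.3,0,0,0,0,8],
    [2.9,-0.85,0,0,0,0,8],
    [2.9,-0.85,0,0,0,0,8],
    [2.9,-0.85,0,0,0,0,8],
    [2.9,-0.85,0,0,0,0,8],
    [0,0,0,0,0,0,8],
  ],
)

```text
clock: 8.65
position: [0.4205, -0.1339, 0.0353]
tool_rot: [-0.198, 1.571, -0.488]
force: [0.7, -0.5, -0.5]
grip_width: 0.0125
```

>>> play_rows(
  deltas=[
    [2.9,-0.86,0,0,0,0,8],
    [2.9,-0.86,0,0,0,0,8],
    [2.9,-0.86,0,0,0,0,8],
    [2.9,-0.86,0,0,0,0,8],
    [0,0,0,0,0,0,8],
  ],
)

```text
clock: 9.28
position: [0.4321, -0.1374, 0.0353]
tool_rot: [-0.016, 1.571, -0.305]
force: [-0.1, 0.5, -0.2]
grip_width: 0.0123
```

```bash
cat > chk.py <<'E'
from spool import *
from scipy.spatial.transform import Rotation as Ro
import sys
np.set_printoptions(precision=4,suppress=True)
o=telemetry.observe(); M=Ro.from_euler("xyz",o["tool_rot"]).as_matrix(); print(o["clock"],"yaw",np.degrees(np.arctan2(M[1,2],M[0,2])),o["position"],o["force"],o["moment"])
T=vision.grab_frame("top")[:,:,::-1]; cv2.imwrite(f"pics/top{sys.argv[1]}.png",T)
S=vision.grab_frame("side")[:,:,::-1]; cv2.imwrite(f"pics/side{sys.argv[1]}.png",S)
t=T.astype(float).mean(2); 
z=float(sys.argv[4]) if len(sys.argv)>4 else .055
r=spoolfit(t,[float(sys.argv[2]),float(sys.argv[3]),np.degrees(np.arctan2(M[1,2],M[0,2]))],z)[0]; print("spool",r.x,r.fun)
d=r.x[:2]-o["position"][:2]*1e3; a=M[:2,2]/np.linalg.norm(M[:2,2]); print("axial gap collar-flange mm",d@a-82,"lateral",d@[-a[1],a[0]])
E
python3 chk.py 4 565 -177
```

```text
9.275 yaw -16.594926256904003 [ 0.4321 -0.1374  0.0353] [-0.0725  0.4815 -0.1876] [ 0.0921  0.0801 -0.0004]
spool [ 560.5745 -175.7715  -16.5725] 12.437481462625684
axial gap collar-flange mm 52.061061632472956 lateral -0.08585162804121893
```

>>> play_rows(
  deltas=[
    [2.9,-0.86,0,0,0,0,8],
    [2.9,-0.86,0,0,0,0,8],
    [2.9,-0.86,0,0,0,0,8],
    [2.9,-0.86,0,0,0,0,8],
    [2.9,-0.86,0,0,0,0,8],
    [2.9,-0.86,0,0,0,0,8],
    [2.9,-0.86,0,0,0,0,8],
  ],
)

```text
clock: 10.25
position: [0.4524, -0.1434, 0.0353]
tool_rot: [-1.014, 1.571, -1.304]
force: [-0.8, 0.1, -1.4]
grip_width: 0.0124
```

>>> play_rows(
  deltas=[
    [2.9,-0.86,0,0,0,0,8],
    [2.9,-0.86,0,0,0,0,8],
    [2.9,-0.86,0,0,0,0,8],
    [2.9,-0.86,0,0,0,0,8],
    [2.9,-0.86,0,0,0,0,8],
    [2.9,-0.86,0,0,0,0,8],
    [2.9,-0.86,0,0,0,0,8],
  ],
)

```text
clock: 11.12
position: [0.4728, -0.1495, 0.0353]
tool_rot: [-0.331, 1.571, -0.621]
force: [-1.0, 0.8, -3.9]
grip_width: 0.0128
```

```bash
python3 chk.py 5 580 -182
```

```text
11.125 yaw -16.5979194521723 [ 0.4728 -0.1495  0.0353] [-0.9754  0.7537 -3.9348] [0.2434 0.6427 0.0248]
spool [ 585.1178 -183.8584  -11.4964] 15.346273378350787
axial gap collar-flange mm 35.47146676050335 lateral -0.847201079907208
```

>>> play_rows(
  deltas=[
    [2.4,-0.72,0,0,0,0,8],
    [2.4,-0.72,0,0,0,0,8],
    [2.4,-0.72,0,0,0,0,8],
    [2.4,-0.72,0,0,0,0,8],
    [2.4,-0.72,0,0,0,0,8],
    [2.4,-0.72,0,0,0,0,8],
  ],
)

```text
clock: 11.98
position: [0.4871, -0.1538, 0.0353]
tool_rot: [-2.751, 1.571, -3.041]
force: [-2.5, -0.4, -2.2]
grip_width: 0.0126
```

>>> play_rows(
  deltas=[
    [2.4,-0.72,0,0,0,0,8],
    [2.4,-0.72,0,0,0,0,8],
    [2.4,-0.72,0,0,0,0,8],
    [2.4,-0.72,0,0,0,0,8],
  ],
)

```text
clock: 12.48
position: [0.4967, -0.1567, 0.0353]
tool_rot: [-2.347, 1.571, -2.636]
force: [-2.4, 0.8, -2.0]
grip_width: 0.0129
```

```bash
python3 chk.py 6 590 -185
```

```text
12.475 yaw -16.592883181338188 [ 0.4967 -0.1567  0.0353] [-2.3861  0.845  -2.0143] [-0.0105  0.7114 -0.0826]
spool [ 584.4009 -181.658   -26.3272] 25.57683978107273
axial gap collar-flange mm 9.226660375518179 lateral 1.0967419856666112
```

>>> play_rows(
  deltas=[
    [0.96,-0.29,0,0,0,0,8],
    [0.96,-0.29,0,0,0,0,8],
    [0.96,-0.29,0,0,0,0,8],
    [0.96,-0.29,0,0,0,0,8],
    [0.96,-0.29,0,0,0,0,8],
  ],
)

```text
clock: 13.2
position: [0.5014, -0.158, 0.0353]
tool_rot: [-2.76, 1.571, -3.05]
force: [-1.1, 0.4, -2.4]
grip_width: 0.0124
```

```bash
python3 - <<'E'
from h import *
T=vision.grab_frame("top")[:,:,::-1]; S=vision.grab_frame("side")[:,:,::-1]
cv2.imwrite("pics/top7.png",T);cv2.imwrite("pics/side7.png",S)
a=cv2.resize(T[160:210,350:400],(400,400),interpolation=cv2.INTER_CUBIC)
b=cv2.resize(S[160:210,305:355],(400,400),interpolation=cv2.INTER_CUBIC)
cv2.imwrite("pics/c7.png",np.hstack([a,b]))
E
```

```text
(no output)
```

View pics/c7.png

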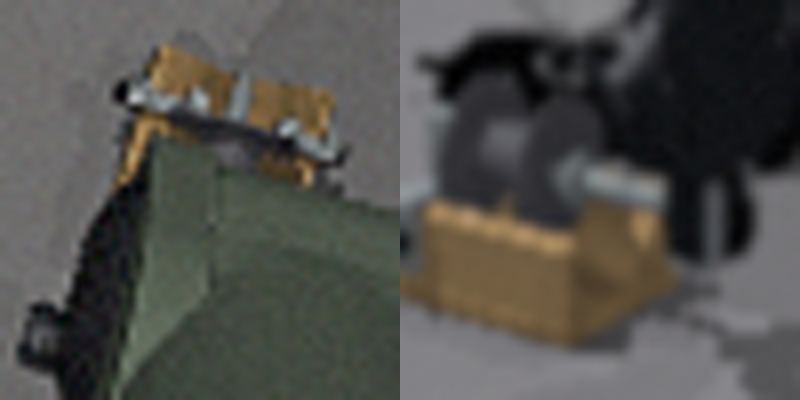

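>>> play_rows(
  deltas=[
    [0.48,-0.14,0,0,0,0,8],
    [0.48,-0.14,0,0,0,0,8],
    [0.48,-0.15,0,0,0,0,8],
    [0,0,0,0,0,0,8],
  ],
)

```text
clock: 13.8
position: [0.5029, -0.1585, 0.0353]
tool_rot: [0.0, 1.571, -0.289]
force: [-1.2, 0.4, -1.5]
grip_width: 0.0126
```

>>> play_rows(
  deltas=[
    [0.48,-0.14,0,0,0,0,8],
    [0.48,-0.14,0,0,0,0,8],
    [0,0,0,0,0,0,8],
  ],
)

```text
clock: 14.18
position: [0.5039, -0.1588, 0.0353]
tool_rot: [-0.0, 1.571, -0.29]
force: [-1.2, 0.1, -2.6]
grip_width: 0.0127
```

>>> play_rows(
  deltas=[
    [0.48,-0.14,0,0,0,0,8],
    [0.48,-0.14,0,0,0,0,8],
    [0,0,0,0,0,0,8],
  ],
)

```text
clock: 14.55
position: [0.5048, -0.159, 0.0353]
tool_rot: [-0.038, 1.571, -0.328]
force: [-2.6, -0.2, -2.0]
grip_width: 0.0128
```

>>> play_rows(
  deltas=[
    [0.48,-0.14,0,0,0,0,8],
    [0.48,-0.14,0,0,0,0,8],
    [0,0,0,0,0,0,8],
  ],
)

```text
clock: 14.92
position: [0.5058, -0.1593, 0.0353]
tool_rot: [-0.034, 1.57, -0.324]
force: [-0.9, 0.8, -1.4]
grip_width: 0.0127
```

>>> play_rows(
  deltas=[
    [0.48,-0.14,0,0,0,0,8],
    [0.48,-0.14,0,0,0,0,8],
    [0,0,0,0,0,0,8],
  ],
)

```text
clock: 15.3
position: [0.5067, -0.1596, 0.0353]
tool_rot: [-0.196, 1.571, -0.486]
force: [-0.7, -0.3, -2.7]
grip_width: 0.0127
```

```bash
python3 - <<'E'
from h import *
np.set_printoptions(precision=2,suppress=True)
S=vision.grab_frame("side")[:,:,::-1];cv2.imwrite("pics/side8.png",S)
f=lambda n:cv2.imread(f"pics/side{n}.png").astype(np.float32).mean(2)
def shift(a,b,y0,y1,x0,x1):
    A=a[y0:y1,x0:x1];B=b[y0:y1,x0:x1];w=cv2.createHanningWindow(A.shape[::-1],cv2.CV_32F);return cv2.phaseCorrelate(A,B,w)
for p,q in((5,6),(6,7),(7,8)): print(p,q,"spool",shift(f(p),f(q),166,186,309,323),"collarzone",shift(f(p),f(q),172,190,321,343))
d=np.array([.9583,-.2857,0])
g=np.array([.5067,-.1596,.0548]);print(proj("side",[g+k*d for k in(.058,.062,.065)]), "per mm",proj("side",g+.07*d)-proj("side",g+.06*d))
E
```

```text
5 6 spool ((0.5900593356037369, 0.3574939131542436), 0.9697054171562195) collarzone ((-0.7647302569554633, -0.43606592252273657), 1.0782060380335208)
6 7 spool ((0.520836307481134, -0.2400848570919223), 0.9060943253835042) collarzone ((-0.7604620632703583, 0.4172199477060978), 1.0058626002735562)
7 8 spool ((0.6051113511664319, 0.021651343589750738), 0.8736843848228455) collarzone ((-1.3040591264415777, -0.02454456914338543), 0.9914228452576531)
[[326.62 181.73]
 [325.59 181.45]
 [324.82 181.25]] per mm [[-2.56 -0.68]]
```

>>> play_rows(
  deltas=[
    [0.48,-0.14,0,0,0,0,8],
    [0.48,-0.14,0,0,0,0,8],
    [0,0,0,0,0,0,8],
  ],
)

```text
clock: 15.72
position: [0.5076, -0.1599, 0.0353]
tool_rot: [-0.125, 1.571, -0.414]
force: [-1.2, 0.1, -2.0]
grip_width: 0.0132
```

>>> play_rows(
  deltas=[
    [0.48,-0.14,0,0,0,0,8],
    [0.48,-0.14,0,0,0,0,8],
    [0,0,0,0,0,0,8],
  ],
)

```text
clock: 16.1
position: [0.5087, -0.1602, 0.0353]
tool_rot: [-0.133, 1.571, -0.423]
force: [0.1, 0.0, -1.9]
grip_width: 0.0127
```

```bash
python3 - <<'E'
from h import *
T=vision.grab_frame("top")[:,:,::-1]; S=vision.grab_frame("side")[:,:,::-1]
cv2.imwrite("pics/top9.png",T);cv2.imwrite("pics/side9.png",S)
def c(n): return np.clip((cv2.resize(cv2.imread(f"pics/{n}.png")[165:195,305:350].astype(np.float32),(396,264),interpolation=cv2.INTER_CUBIC)-20)*1.7,0,255)
cv2.imwrite("pics/c8.png",np.vstack([np.hstack([c("side5"),c("side6")]),np.hstack([c("side7"),c("side9")])]))
E
```

```text
[ WARN:0@3.704] global loadsave.cpp:1063 imwrite_ Unsupported depth image for selected encoder is fallbacked to CV_8U.
```

View pics/c8.png

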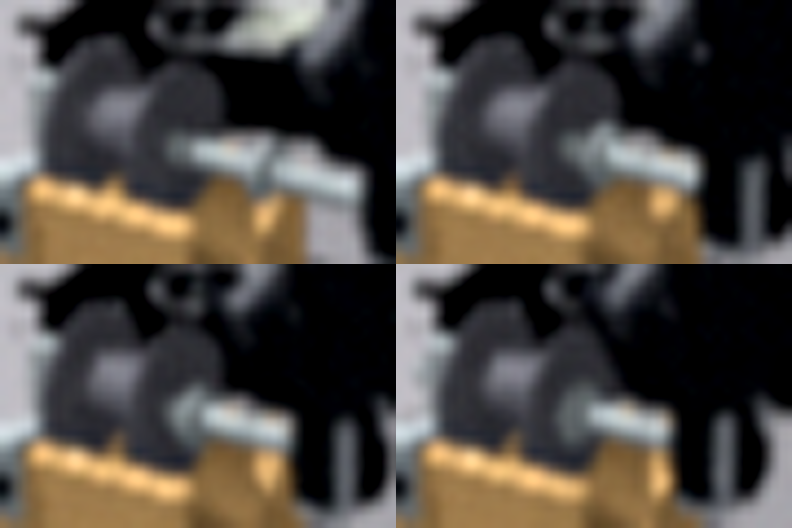

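>>> play_rows(
  deltas=[
    [0.48,-0.14,0,0,0,0,8],
    [0.48,-0.14,0,0,0,0,8],
  ],
)

```text
clock: 16.45
position: [0.5095, -0.1604, 0.0353]
tool_rot: [-2.929, 1.571, 3.065]
force: [-2.0, -0.3, -1.6]
grip_width: 0.0126
```

>>> play_rows(
  deltas=[
    [0.48,-0.14,0,0,0,0,8],
    [0.48,-0.14,0,0,0,0,8],
  ],
)

```text
clock: 16.7
position: [0.5098, -0.1606, 0.0351]
tool_rot: [-3.096, 1.569, 2.898]
force: [-8.0, 2.5, -0.5]
grip_width: 0.0126
```

>>> play_rows(
  deltas=[
    [0,0,0,0,0,0,8],
  ],
)

```text
clock: 16.82
position: [0.5097, -0.1605, 0.0351]
tool_rot: [-3.097, 1.569, 2.896]
force: [-6.3, 2.7, -0.4]
grip_width: 0.0129
```

>>> play_rows(
  deltas=[
    [-0.5,0.15,0,0,0,0,8],
    [-0.5,0.15,0,0,0,0,8],
    [-0.5,0.15,0,0,0,0,8],
    [0,0,1,0,0,0,8],
    [0,0,2,0,0,0,8],
    [0,0,3,0,0,0,8],
    [0,0,4,0,0,0,8],
    [0,0,4,0,0,0,8],
  ],
  grip_force=110,
)

```text
clock: 17.82
position: [0.509, -0.1603, 0.0496]
tool_rot: [0.07, 1.571, -0.22]
force: [1.2, -0.8, -3.1]
grip_width: 0.0124
```

```bash
python3 - <<'E'
from h import *
np.set_printoptions(precision=4,suppress=True)
o=telemetry.observe();print(o["position"],o["force"],o["moment"])
S=vision.grab_frame("side")[:,:,::-1];cv2.imwrite("pics/side10.png",S)
f=lambda n:cv2.imread(f"pics/side{n}.png").astype(np.float32).mean(2)
A=f(9)[166:186,308:332];B=f(10)[166:186,308:332];w=cv2.createHanningWindow(A.shape[::-1],cv2.CV_32F);print(cv2.phaseCorrelate(A,B,w))
print(proj("side",[[.58,-.18,.069]])-proj("side",[[.58,-.18,.055]]))
E
```

```text
[ 0.509  -0.1603  0.0496] [ 1.2347 -0.8052 -3.0509] [0.0839 0.1657 0.0095]
((0.0966470912454156, -3.5289496117185717), 0.7515644798676173)
[[-0.0531 -4.1534]]
```

>>> play_rows(
  deltas=[
    [0,0,8,0,0,0,8],
    [0,0,14,0,0,0,8],
    [0,0,20,0,0,0,8],
    [0,0,20,0,0,0,8],
    [0,0,20,0,0,0,8],
    [0,0,18,0,0,0,8],
    [0,0,10,0,0,0,8],
    [0,0,0,0,0,0,8],
  ],
)

```text
clock: 18.88
position: [0.5092, -0.1603, 0.16]
tool_rot: [0.111, 1.57, -0.178]
force: [-0.6, 0.7, -2.2]
grip_width: 0.0127
```

>>> play_rows(
  deltas=[
    [-7,4,0,0,0,0,8],
    [-14,8,0,0,0,0,8],
    [-16,14,0,0,0,1,8],
    [-16,20,0,0,0,1.5,8],
    [-12,24,0,0,0,1.5,8],
    [-4,26,0,0,0,1.5,8],
    [0,26,0,0,0,1.5,8],
    [0,26,0,0,0,1.5,8],
  ],
)

```text
clock: 19.88
position: [0.439, -0.0114, 0.1588]
tool_rot: [-2.904, 1.57, -3.045]
force: [0.0, 0.5, -2.2]
grip_width: 0.012
```

>>> play_rows(
  deltas=[
    [0,26,0,0,0,1.5,8],
    [0,26,0,0,0,1.5,8],
    [0,26,0,0,0,1.5,8],
    [0,26,0,0,0,1.3,8],
    [0,26,0,0,0,0,8],
    [0,24,0,0,0,0,8],
    [0,20,0,0,0,0,8],
    [0,12,0,0,0,0,8],
  ],
)

```text
clock: 20.88
position: [0.4392, 0.1744, 0.1588]
tool_rot: [-2.728, 1.57, -2.767]
force: [-0.8, -1.2, -2.1]
grip_width: 0.0121
```

```bash
python3 - <<'E'
from h import *
from scipy.spatial.transform import Rotation as Ro
np.set_printoptions(precision=4,suppress=True)
o=telemetry.observe();M=Ro.from_euler("xyz",o["tool_rot"]).as_matrix();print(M,o["position"],o["force"],o["moment"],np.degrees(np.arctan2(M[1,2],M[0,2])))
T=vision.grab_frame("top")[:,:,::-1];cv2.imwrite("pics/top11.png",T)
S=vision.grab_frame("side")[:,:,::-1];cv2.imwrite("pics/side11.png",S)
g=o["position"]+[0,0,.0195];ax=M[:,2];P=[g+k*ax for k in(0,.06,.062,.102,.1365)]
print("side",proj("side",P));print("top",proj("top",P))
u,v=proj("side",P[2])[0].astype(int)
a=cv2.resize(S[v-30:v+30,u-40:u+40],(560,420),interpolation=cv2.INTER_CUBIC)
cv2.imwrite("pics/c9.png",a); print(u-40,v-30,"x7")
E
```

```text
[[-0.001   0.0391  0.9992]
 [-0.0004  0.9992 -0.0391]
 [-1.     -0.0005 -0.001 ]] [0.4392 0.1744 0.1588] [-0.8245 -1.159  -2.1221] [-0.0343  0.2134  0.0141] -2.242802670982493
side [[325.0316 192.2605]
 [300.0973 188.4895]
 [299.2873 188.3671]
 [283.3641 185.9589]
 [270.0388 183.9437]]
top [[263.6777 226.1803]
 [264.6854 206.2527]
 [264.7188 205.5911]
 [265.3862 192.3935]
 [265.9591 181.0642]]
259 158 x7
```

View pics/c9.png

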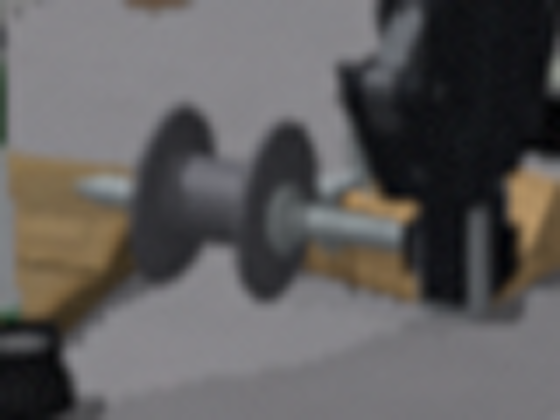

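```bash
python3 - <<'E'
from h import *
from scipy.spatial.transform import Rotation as Ro
np.set_printoptions(precision=3,suppress=True)
for n,p,y,z0 in((11,[.4392,.1744,.1588],-2.243,.0195),(1,[.5494,.1785,.0305],-2.3,.0195)):
  y=np.radians(y);ax=np.array([np.cos(y),np.sin(y),0]);g=np.array(p)+[0,0,z0]
  for nm in(("side",)):
    s=cv2.imread(f"pics/{nm}{n}.png").astype(float).mean(2)
    for k in((.022,.040),(.05,.056),(.107,.128)):
        a,b=proj(nm,[g+k[0]*ax,g+k[1]*ax]); A,B,x=linefit(s,a,b,s=.5);print(n,nm,k,x)
  mm=proj("side",g+[0,0,.01])-proj("side",g);print("px per 10mm z",mm)
t=cv2.imread("pics/top11.png").astype(float).mean(2)
y=np.radians(-2.243);ax=np.array([np.cos(y),np.sin(y),0]);g=np.array([.4392,.1744,.1783])
a,b=proj("top",[g+.105*ax,g+.13*ax]);print("top",linefit(t,a,b)[2])
E
```

```text
11 side (0.022, 0.04) [0.62 0.52]
11 side (0.05, 0.056) [0.503 0.362]
11 side (0.107, 0.128) [0.998 0.68 ]
px per 10mm z [[-0.04  -4.249]]
1 side (0.022, 0.04) [0.659 0.441]
1 side (0.05, 0.056) [0.787 0.258]
1 side (0.107, 0.128) [1.273 0.654]
px per 10mm z [[-0.222 -3.678]]
top [-0.107 -0.172]
```

>>> play_rows(
  deltas=[
    [8,0.5,0,0,0,0,8],
    [16,0.6,0,0,0,0,8],
    [20,0.6,0,0,0,0,8],
    [20,0.6,0,0,0,0,8],
    [20,0.6,0,0,0,0,8],
    [16,0.6,0,0,0,0,8],
    [10,0.6,0,0,0,0,8],
    [0,0,0,0,0,0,8],
  ],
)

```text
clock: 21.98
position: [0.5505, 0.1774, 0.159]
tool_rot: [-2.138, 1.571, -2.179]
force: [-0.3, 0.1, -3.0]
grip_width: 0.0122
```

>>> play_rows(
  deltas=[
    [0,0,-8,0,0,0,8],
    [0,0,-15,0,0,0,8],
    [0,0,-20,0,0,0,8],
    [0,0,-20,0,0,0,8],
    [0,0,-15,0,0,0,8],
    [0,0,-10,0,0,0,8],
    [0,0,-4,0,0,0,8],
    [0,0,0,0,0,0,8],
  ],
)

```text
clock: 22.98
position: [0.5501, 0.1778, 0.0674]
tool_rot: [0.124, 1.571, 0.084]
force: [-0.3, 0.4, -2.3]
grip_width: 0.0122
```

>>> play_rows(
  deltas=[
    [0,0.7,-6,0,0,0,8],
    [0,0,-7,0,0,0,8],
    [0,0,-7,0,0,0,8],
    [0,0,-6,0,0,0,8],
    [0,0,-4,0,0,0,8],
    [0,0,-3,0,0,0,8],
    [0,0,0,0,0,0,8],
  ],
)

```text
clock: 23.85
position: [0.5499, 0.1785, 0.0341]
tool_rot: [-2.613, 1.571, -2.653]
force: [0.3, 0.1, -3.2]
grip_width: 0.0124
```

>>> play_rows(
  deltas=[
    [0,0,-1.5,0,0,0,8],
    [0,0,-1,0,0,0,8],
    [0,0,-0.5,0,0,0,8],
    [0,0,0,0,0,0,8],
  ],
)

```text
clock: 24.35
position: [0.55, 0.1786, 0.0314]
tool_rot: [0.704, 1.571, 0.664]
force: [0.3, 0.4, -1.7]
grip_width: 0.0121
```

>>> play_rows(
  deltas=[
    [0,0,-0.5,0,0,0,8],
    [0,0,-0.5,0,0,0,8],
    [0,0,0,0,0,0,8],
  ],
)

```text
clock: 24.72
position: [0.5501, 0.1788, 0.0305]
tool_rot: [0.685, 1.57, 0.645]
force: [-0.4, 2.0, 4.6]
grip_width: 0.0119
```

>>> play_rows(
  deltas=[
    [0,0,0,0,0,0,12],
    [0,0,0,0,0,0,14],
    [0,0,0,0,0,0,16],
    [0,0,0,0,0,0,20],
    [0,0,0,0,0,0,28],
    [0,0,0,0,0,0,36],
    [0,0,0,0,0,0,40],
    [0,0,0,0,0,0,40],
  ],
  grip_force=20,
)

```text
clock: 25.72
position: [0.55, 0.1785, 0.0303]
tool_rot: [-1.747, 1.571, -1.787]
force: [0.3, 0.3, -0.4]
grip_width: 0.0398
```

>>> play_rows(
  deltas=[
    [0,0,8,0,0,0,40],
    [0,0,20,0,0,0,40],
    [0,0,30,0,0,0,40],
    [-10,0,30,0,0,0,40],
    [-30,0,30,0,0,0,40],
    [-30,-20,20,0,0,0,40],
    [-20,-40,0,0,0,0,40],
    [0,-40,0,0,0,0,40],
  ],
)

```text
clock: 26.72
position: [0.4589, 0.0778, 0.1693]
tool_rot: [0.362, 1.57, 0.323]
force: [1.4, -0.5, 1.1]
grip_width: 0.0399
```

```bash
python3 - <<'E'
from h import *
np.set_printoptions(precision=3,suppress=True)
print(telemetry.observe()["position"])
T=vision.grab_frame("top")[:,:,::-1];cv2.imwrite("pics/top12.png",T)
S=vision.grab_frame("side")[:,:,::-1];cv2.imwrite("pics/side12.png",S)
b=cv2.resize(S[205:265,225:305],(480,360),interpolation=cv2.INTER_CUBIC)
a=cv2.resize(T[145:205,250:290],(240,360),interpolation=cv2.INTER_CUBIC)
cv2.imwrite("pics/c10.png",np.hstack([a,b]))
y=np.radians(-2.3);ax=np.array([np.cos(y),np.sin(y),0]);g=np.array([.5495,.1785,.05])
for n in(1,12):
  s=cv2.imread(f"pics/side{n}.png").astype(float).mean(2)
  for k in((.022,.040),(.107,.128)):
    A=proj("side",[g+k[0]*ax,g+k[1]*ax]);print(n,k,linefit(s,*A,s=.5)[2])
E
```

```text
[0.459 0.078 0.169]
1 (0.022, 0.04) [0.648 0.45 ]
1 (0.107, 0.128) [1.284 0.642]
12 (0.022, 0.04) [0.542 0.59 ]
12 (0.107, 0.128) [23.733 -1.886]
```

View pics/c10.png

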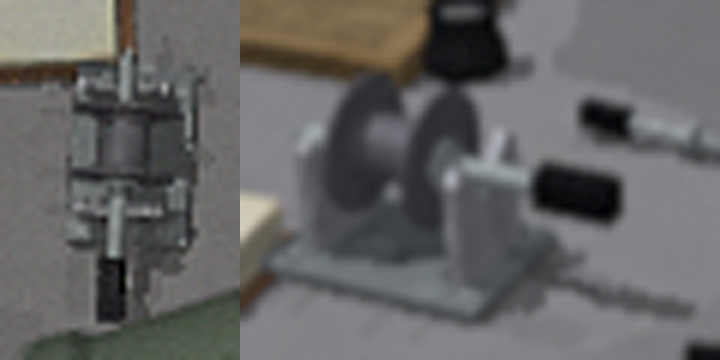

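```bash
python3 -c "
from workcell import workorder; print(workorder.job_done())"
```

```text
the job is handed in; nothing more can be done
None
```

The spindle is back in both notches of the stand with the spool against its collar. The gripper has let go and is clear, and I handed the job in at about 27 s of the 58 s.

**What I did:** I took the middle-sized spindle by its grip and pushed it through the bore. The spool reached the end stop and then slid on until the collar met the flange. I backed off 1.5 mm, lifted the spool out and carried it round the loupe to the stand. I lowered it until the arm felt contact at the original seated height (TCP z = 30.5 mm), then opened the fingers.

**Last checks:**
- **Push force:** it was 1–3 N while sliding and about 8 N when the collar made contact, against the 18 N limit. I only read it at the end of each move, so a short peak in between could have been missed.
- **Pictures:** the final side and top crops show the spindle in both plates, with the spool between them against the collar. Flush contact is judged from these crops and the force rise, because a pixel covers about 2–4 mm.
- **Rod height:** near the grip it matches the first picture to within 0.15 px.

**Checks that failed or disagreed:**
- In the final picture I could not measure the rod's tip end, because the spool hides it there.
- The automatic fit of the spool in the top view was unreliable near the end stop, because the arm hid the spool. I relied on force and the side view there.
- The side camera read 0.5–1.2 px off in height, by different amounts in different places, so I took heights from the arm's own position.

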